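# Unlock the kit tray and hold it up level for hand-over

### The job

The kit tray with the bow handle has come in locked on its transport dock. Slide the dock's lock by its upright grip to the end stop, away from the tray, then take the tray by the handle, lift it straight up off the dock, and keep it level so the four loose parts stay standing in it. Finish while holding it: still, level and about 12 cm above its seat (at least 10 cm), over the dock with the lock left fully open, and leave the other things on the bench where they are.

Things in the scene. Friction and masses are not known exactly. Their poses are not given: they have to be found in the camera images.
- dock: Fixed dark steel dock. Plate 215 (x) mm wide, from y = +95 to -168 mm, 12 mm high, with an 80 mm wide neck to y = -215 mm. Origin at bench level under the middle of the seated tray, z up. The tray sits on the plate (seat z = 12 mm), axes parallel to the dock's, between four corner angles (tops at z = 36 mm) with 2 mm of play, so it comes out only straight up.
- lock (a joint): Lock slide, a flat steel frame round the tray with four claws. Travel in m along the dock's -y direction: 0 = locked (claws over the tray's four side lugs, blocking the lift), 0.030 = end stop, fully open. Starts at 0 to 0.005. Slides against about 2.5 N of friction and stays where it is left.
- lock_grip (a point): Point in the black upright grip at the -y end of the lock slide, on its middle line, 13 mm below its flat top; moves with the slide. Grip: 18 mm wide (dock x), 22 mm long (dock y, the way it slides), from z = 25 to z = 65 mm above the bench; this point at z = 52 mm. Steel round its foot is at most 29 mm high. Axes as the dock's. Can be pinched from above across the 18 mm.
- tray: Loose grey tray, 140 (x) x 170 (y) mm, walls 28 mm high, floor 4 mm, about 0.42 kg empty, 0.9 kg full; origin under its centre (underside), z up. Four open bays of 64 x 79 mm, centred near x = +-34, y = +-42 mm, one part loose in each. Four lugs (20 mm long, 4 mm thick) stick out 16 mm at floor level at its +-x sides, y = +-40 mm. The bow handle runs along its y axis over the middle.
- tray_handle (a point): Centre of the black grip bar of the tray's bow handle, 122 mm above the tray's underside (134 mm above the bench when seated). Bar 116 mm long (tray y), 22 mm wide (tray x), 26 mm high, flat sides, free beside and below. Axes as the tray's. Grip it from above across the 22 mm. The tray hangs heavier towards the big bolt.
- bolt: Big steel hex bolt standing on its head in one of the bays (which one varies), thread up: 37 mm across the head, 102 mm tall, 0.28 kg, the heaviest part. Origin in the middle of its underside, z up.
- bush: Flanged steel bush standing on its flange in one bay: 41 mm flange, 33 mm tall, 0.09 kg. Origin in the middle of its underside, z up.
- brass_bush: Plain bush standing in one bay: 26 mm across, 29 mm tall, 0.06 kg. Origin in the middle of its underside, z up.
- nut: Steel hex nut lying flat in one bay: 30 x 35 mm, 15 mm tall, 0.05 kg. Origin in the middle of its underside, z up.
- small_bolt: Bystander: hex bolt 68 mm long, 20 mm high, lying at the dock's left end.
- tape_roll: Bystander: roll of tape, 63 mm across, 19 mm high, lying behind the dock's neck.
- marker: Bystander: felt marker 131 mm long, 16 mm high, lying at the dock's left end.
- washer: Bystander: thick washer 44 mm across, 8 mm high, lying in front of the dock's neck.
- wrench: Bystander: combination wrench 198 mm long, 6 mm high, on the right of the bench.
- clamp: Bystander: spring clamp 109 mm long, 24 mm high, lying right of the vice.
- carton: Bystander: carton 66 x 110 x 50 mm, on the right of the bench.

How it is judged (in metres and radians):
On the way, in this order (a step that is already met when the one before it is completed fails the run):
1. the lock slide is drawn back to its end stop while the tray still sits on the dock (value of joint lock above 0.027 m and z of tray in the frame of dock below 0.018 m), for 0.2 s.
2. the tray hangs in the fingers about 10 cm (90 mm or more) above its seat (z of tray in the frame of dock above 0.102 m and contact force between tray and the fingers above 1 N), for 0.2 s.
At the end, for the whole second after the job is handed in: Fingers still hold the tray: at least 90 mm above its seat, within 60 mm sideways of it, level within 5 deg, under 20 mm/s and 0.12 rad/s, not touching the dock; lock within 3 mm of its end stop; all four parts on the tray floor, upright within 11 deg (all of step 2 and value of joint lock above 0.027 m and horizontal distance between tray and dock below 0.06 m and angle between tray's own z axis and vertical below 0.087 rad and linear speed of tray below 0.02 m/s and angular speed of tray below 0.12 rad/s and contact force between tray and dock below 0.1 N and z of bolt in the frame of tray between -0.002 and 0.012 m and horizontal distance between each of bolt, bush, brass_bush, nut and tray below 0.1 m and angle between each of bolt, bush, brass_bush, nut's own z axis and vertical below 0.2 rad and z of bush in the frame of tray between -0.002 and 0.012 m and z of brass_bush in the frame of tray between -0.002 and 0.012 m and z of nut in the frame of tray between -0.002 and 0.012 m); the arm keeps its last pose, push and grip.
It fails at once if the tray is tipped by more than 15 degrees (angle between tray's own z axis and vertical above 0.26 rad).
It fails at once if another thing on the bench is shifted by more than 3 cm (distance of any of small_bolt, tape_roll, marker, washer, wrench, clamp, carton from where it was at the start of the episode above 0.03 m).
It also fails if it takes over 46 s, if anything falls off the work surface, if the arm or the gripper's body presses on something with over 40 N, if the wrist force passes 120 N, or if a joint passes its speed limit or range.

### The arm

A 7-joint arm with a two-finger parallel gripper is mounted at the origin on a cart in front of the work surface, level with it; the furniture and walls round the work are solid. World frame = base frame: x ahead of the robot, y to its left, z up, the work surface at z = 0. Lengths are in mm, angles in rad, forces in N, time in s.
With the tool pointing down it reaches from about 400 to 900 mm from the base axis. Payload 5.6 kg.
Tool frame: the origin (TCP) lies between the finger pads; the fingertips stand 11 mm ahead of it and the grasp point (between the pads) lies 8 mm behind it; z points along the fingers, y is the line along which they close (so a half turn about z gives the same grasp; the last joint's range is limited). The gripper opens to 92 mm and grips with 3 to 60 N. Pads are 20 mm wide; open, the fingers measure 128 mm over their backs; the gripper's body (75 mm by 189 mm) begins 69 mm behind the grasp point.
Start: joints at [1.082, 0.468, -0.012, 1.603, 0.006, 1.071, -0.056], TCP at [280.229, -586.498, 225.592] pointing down, gripper open.
Joint ranges: [-2.53, 2.53], [-0.31, 2.02], [-1.57, 1.55], [0.28, 2.44], [-1.29, 4.43], [0.15, 1.84], [-2.92, 2.92]. Speed limits (rad/s): [2.57, 2.57, 3.14, 3.14, 3.14, 3.14, 3.14].

### API

Orientations are given as a rotation vector (axis times angle).
In Python, from bench import env gives the robot as it stands. The module is installed in compiled form; this text tells all that it offers.
- The arm moves only by the tool arm_command, never from a script. Its argument "series" is a list of rows, each an object with "xyz": the shift along the world's x, y, z in cm, a list of three; "twist": the turn, a rotation vector about the world's x, y, z in rad, a list of three. A call has exactly 8 rows; each row shifts and turns the commanded pose from where the row before left it; what a row does not reach is not made up. A row lasts 1/10 s, in which the tool goes at most 50 mm and 8.59 degrees, less where a joint would pass 70% of its speed; a pose out of reach is approached as far as the arm can. A call with a gripper value outside its range is refused whole. "gripper" is the finger opening in cm, from 0 to 9.19, set as the call begins (left out, the last holds). The fingers move at their own pace and stop on an object; "squeeze" is the grip in N (left out, the last holds). Time passes only in rows, so rows that do not move let the fingers close, or fill a call up. It gives the time, the measured TCP pose, the force, the opening and the grip force at its end, in the units of the state.
- env.read_state(): the state, without advancing time (a new reading comes with each control period).
- env.get_image(name): name is "scene" or "side" or "wrist"; returns (picture, depth): 384x512x3 uint8, blue, green, red; 384x512 float32, mm along the optical axis (not along the pixel's ray), 0 where there is no reading.
- env.camera_model(name): a dict with "mtx" (3x3 intrinsics, pixels), "dist" ([k1, k2, p1, p2, k3] as OpenCV has them; the pictures are not rectified), "world_from_camera" (4x4, takes a point from camera to world coordinates). Camera axes: x right, y down, z forward; pixel columns grow to the right and rows downward; lengths in mm; the calibration is good to about 2 mm. A picture is of the moment at which its call begins: read the wrist's pose just before it. camera_model takes no time and is no camera call; for the wrist camera it gives the pose at the moment of the call.
- env.close_job(): hands the job in; it is judged then, once.
The state is a dict: "time_s": time; "joint_positions": joint angles; "qd": joint speeds; "joint_efforts": joint torques, N m; "ee_pos": TCP position; "orientation": TCP orientation; "force": force on the tool from outside, world axes, zero at the start; "torque": the same for the moment, N m; "gripper_width": finger opening in mm; "grip_force": force on a finger pad.
Only numpy, scipy, OpenCV 4.12 (cv2) and the standard library are available. Lean on these libraries where they do the work, as an engineer would, in place of code of your own. Each camera call takes 0.05 s, during which the arm holds its last target. There are 200 camera calls.

## Working session

There is one attempt and no reset: what is moved stays moved. The work goes in short steps, Python scripts to look and compute and a tool call to move; the robot and the scene stay as the last step left them, time stands still between calls to the robot, and variables do not carry over. Pictures are saved under pics/ and viewed, at most 10 in all, crops included, and the job is handed in when it is done.

Besides the shell and the picture viewer there is one more tool, called after "Call:" as name([rows], argument=value, ...), one row to a line, values as JSON. arm_command: Moves the arm, as the interface text tells. Its arguments: {"type":"object","properties":{"series":{"type":"array","items":{"type":"object","properties":{"xyz":{"type":"array","items":{"type":"number"}},"twist":{"type":"array","items":{"type":"number"}}}}},"gripper":{"type":"number"},"squeeze":{"type":"number"}},"required":["series"]}

```bash
mkdir -p pics
cat > h.py <<'E'
import numpy as np, cv2
from bench import env
def cap(n,f):
    m=env.camera_model(n); im,d=env.get_image(n); cv2.imwrite(f'pics/{f}.png',im); np.savez(f'{f}.npz',im=im,d=d,K=m['mtx'],dist=m['dist'],T=m['world_from_camera']); return im
def load(f): return np.load(f'{f}.npz')
def cloud(f):
    z=load(f); d=z['d']; h,w=d.shape; u,v=np.meshgrid(np.arange(w),np.arange(h))
    p=cv2.undistortPoints(np.stack([u,v],-1).reshape(-1,1,2).astype(float),z['K'],np.array(z['dist'],float)).reshape(h,w,2)
    P=np.dstack([p*d[...,None],d]); T=np.array(z['T']); P=P@T[:3,:3].T+T[:3,3]; P[d==0]=np.nan; return P
E
python3 - <<'E'
from h import *
print(env.read_state())
a=cap('scene','s1');b=cap('side','d1')
print(env.camera_model('scene')['world_from_camera'],env.camera_model('side')['world_from_camera'])
E
```

```text
{'time_s': 0.0, 'joint_positions': array([ 1.08200736,  0.4683663 , -0.01160624,  1.60362384,  0.00599315,
        1.07137875, -0.05630689]), 'qd': array([-3.17565738e-04, -1.41072930e-03, -4.56671447e-04, -3.08006169e-04,
       -1.63862791e-03,  4.06234653e-04, -8.29250399e-05]), 'joint_efforts': array([ 1.13774000e-03, -5.20554578e+01, -1.22103890e-02, -2.43743348e+01,
       -5.66799869e-02,  1.73025357e-02,  1.52626626e-04]), 'ee_pos': array([ 279.9603353 , -585.99845085,  224.64729144]), 'orientation': array([-3.06227135e+00, -6.93981889e-01,  7.78837154e-04]), 'force': array([0.83729608, 0.05068716, 0.38114298]), 'torque': array([-0.00329376,  0.01401497, -0.00687409]), 'grip_force': 0.0, 'gripper_width': 92.2410353523514}
[[-4.80734908e-01 -5.60295387e-01  6.74509472e-01 -5.91719392e+02]
 [-8.76687234e-01  2.91583900e-01 -3.82620338e-01  5.38102079e+02]
 [ 1.77043074e-02 -7.75272796e-01 -6.31378372e-01  1.10606439e+03]
 [ 0.00000000e+00  0.00000000e+00  0.00000000e+00  1.00000000e+00]] [[ 9.98575115e-01  3.64822406e-02 -3.89459298e-02  5.72731777e+02]
 [ 5.21492986e-02 -5.12287979e-01  8.57228952e-01 -1.35743634e+03]
 [ 1.13221012e-02 -8.58038503e-01 -5.13460551e-01  8.90472137e+02]
 [ 0.00000000e+00  0.00000000e+00  0.00000000e+00  1.00000000e+00]]
```

View pics/s1.png

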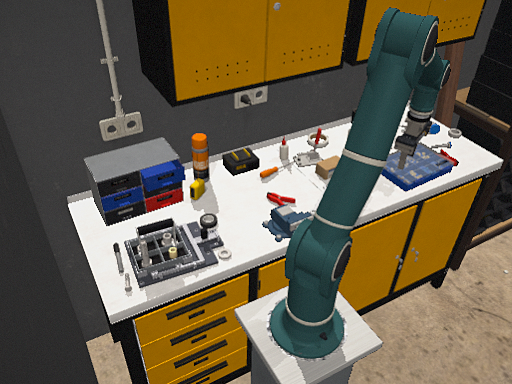

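View pics/d1.png

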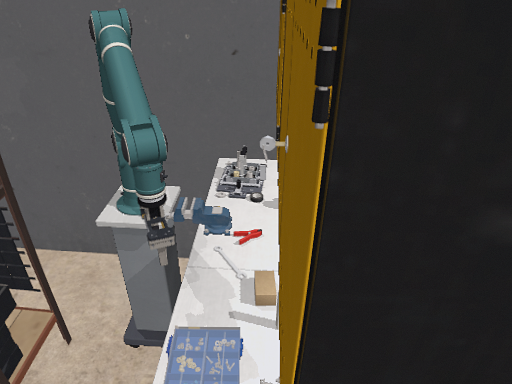

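The tray and dock are at scene px (165,250), with the neck pointing right (world −y). The tape roll is near (208,220) and the washer near (224,254).

Run:
```python
from h import *
z=load('s1');P=cloud('s1')
c=z['im'][205:300,105:240]; c=cv2.resize(c,None,fx=5.5,fy=5.5,interpolation=cv2.INTER_CUBIC); cv2.imwrite('pics/c1.png',c)
dark=z['im'].max(-1)<60
Q=P[205:300,105:240].reshape(-1,3)
ok=~np.isnan(Q[:,0]);Q=Q[ok]
h=Q[(Q[:,2]>115)&(Q[:,2]<165)];print(len(h),h.mean(0),h.min(0),h.max(0))
np.set_printoptions(suppress=True,precision=0)
for v in range(210,250,3):
  for u in range(196,226,3): print(P[v,u].round(0).tolist(),end=' ')
  print()
```

```text
394 [447.465991   285.72351243 139.14498666] [416.34474104 222.00360319 115.63008153] [469.1451202  342.99259138 154.55491055]
[615.0, 81.0, -1.0] [608.0, 72.0, 0.0] [603.0, 62.0, 1.0] [598.0, 52.0, -0.0] [591.0, 43.0, 2.0] [587.0, 32.0, 0.0] [578.0, 24.0, 5.0] [579.0, 11.0, -2.0] [572.0, 2.0, -0.0] [560.0, -4.0, 7.0] 
[596.0, 89.0, 2.0] [591.0, 79.0, 2.0] [584.0, 70.0, 4.0] [566.0, 66.0, 16.0] [558.0, 57.0, 18.0] [555.0, 46.0, 16.0] [565.0, 30.0, 2.0] [563.0, 19.0, -1.0] [555.0, 10.0, 2.0] [554.0, -2.0, -2.0] 
[579.0, 96.0, 4.0] [578.0, 85.0, -0.0] [552.0, 83.0, 19.0] [547.0, 74.0, 19.0] [547.0, 62.0, 15.0] [540.0, 53.0, 16.0] [530.0, 46.0, 21.0] [548.0, 26.0, -1.0] [542.0, 17.0, 0.0] [537.0, 7.0, -0.0] 
[569.0, 101.0, -1.0] [558.0, 93.0, 4.0] [539.0, 89.0, 18.0] [554.0, 72.0, -1.0] [544.0, 64.0, 3.0] [541.0, 54.0, 1.0] [523.0, 50.0, 14.0] [515.0, 41.0, 17.0] [524.0, 25.0, 3.0] [520.0, 15.0, 2.0] 
[540.0, 113.0, 12.0] [541.0, 101.0, 6.0] [527.0, 95.0, 15.0] [517.0, 88.0, 21.0] [511.0, 78.0, 21.0] [508.0, 68.0, 19.0] [501.0, 60.0, 21.0] [513.0, 43.0, 4.0] [518.0, 28.0, -6.0] [511.0, 
[... 1153 characters left out ...]
 [426.0, 95.0, 14.0] [418.0, 88.0, 17.0] [416.0, 77.0, 14.0] [427.0, 61.0, -3.0] 
[435.0, 158.0, 20.0] [438.0, 146.0, 12.0] [433.0, 137.0, 12.0] [430.0, 127.0, 10.0] [422.0, 120.0, 15.0] [419.0, 110.0, 12.0] [413.0, 102.0, 14.0] [410.0, 92.0, 12.0] [402.0, 84.0, 15.0] [400.0, 74.0, 12.0] 
[414.0, 167.0, 29.0] [425.0, 152.0, 12.0] [421.0, 142.0, 11.0] [417.0, 133.0, 11.0] [413.0, 124.0, 10.0] [406.0, 116.0, 12.0] [403.0, 106.0, 10.0] [399.0, 97.0, 10.0] [401.0, 85.0, 2.0] [396.0, 76.0, 2.0] 
[401.0, 172.0, 29.0] [397.0, 163.0, 29.0] [408.0, 149.0, 12.0] [400.0, 141.0, 15.0] [400.0, 130.0, 10.0] [392.0, 123.0, 14.0] [394.0, 111.0, 7.0] [396.0, 99.0, -1.0] [380.0, 95.0, 12.0] [379.0, 84.0, 7.0]
```

View pics/c1.png

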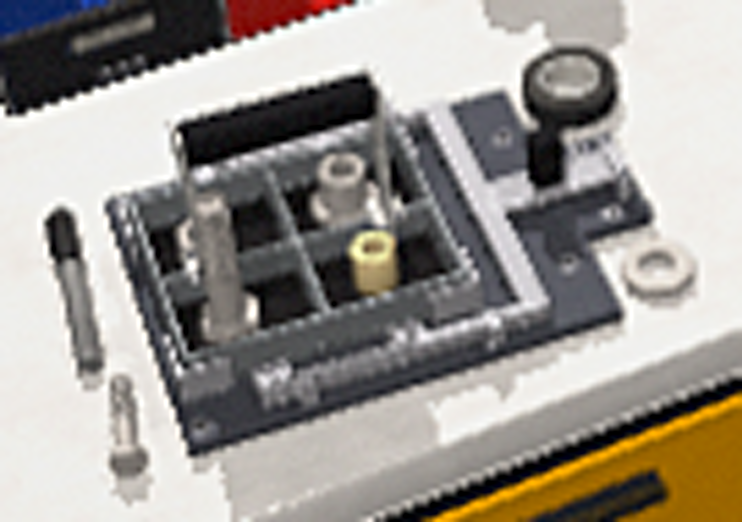

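The crop shows the handle bar from (180,140) to (380,90) and the grip at (545,155). The big bolt is in the near-left bay (dock −x, +y), the brass bush in the near-right, the flanged bush in the far-right and the nut in the far-left.

Run:
```python
from h import *
from scipy.spatial.transform import Rotation as R
z=load('s1');P=cloud('s1');im=z['im'];dark=im.max(-1)<70
M=np.zeros(dark.shape,bool);M[205:300,105:240]=1
def fit(m,n):
  Q=P[m&M&np.isfinite(P[...,0])];print(n,len(Q),Q.mean(0),Q.min(0),Q.max(0));return Q
Q=fit(dark&(P[...,2]>115)&(P[...,2]<165),'handle')
c=Q[:,:2]-Q[:,:2].mean(0);w,v=np.linalg.eigh(c.T@c);print(np.degrees(np.arctan2(*v[::-1,1])))
T=Q[Q[:,2]>141];print('top',T.mean(0),np.polyfit(T[:,1],T[:,0],1))
fit(dark&(P[...,2]>45)&(P[...,2]<80)&(P[...,1]<160),'grip')
# vice heights
V=P[170:260,240:300].reshape(-1,3);V=V[np.isfinite(V[:,0])&(V[:,1]<120)&(V[:,2]>10)];print('vice',V.min(0),V.max(0))
s=env.read_state();r=R.from_rotvec(s['orientation']).as_matrix();print(r)
W=np.array(env.camera_model('wrist')['world_from_camera']);print(r.T@(W[:3,3]-s['ee_pos']),r.T@W[:3,:3])
```

```text
handle 282 [447.23123827 284.19733455 140.26469049] [437.43631624 226.22975161 121.58705928] [461.35200428 338.58020436 154.55491055]
85.57689774696284
top [449.0923362  285.31959376 146.08022056] [7.25212831e-02 4.28400593e+02]
grip 48 [437.86103465 125.46646271  58.40532913] [429.29049168 113.4653051   45.04226239] [448.45880847 134.69846877  67.63362484]
vice [  -5.67644108 -312.36695907   10.02007547] [740.08083293  84.69470527 370.8478004 ]
[[ 9.02274373e-01  4.31161549e-01 -8.20900991e-04]
 [ 4.31162306e-01 -9.02273337e-01  1.37540791e-03]
 [-1.47654072e-04 -1.59493687e-03 -9.99998717e-01]]
[  68.41847205    0.2093664  -159.00439096] [[ 4.97553322e-04 -9.68427598e-01 -2.49294484e-01]
 [ 9.99999874e-01  4.63717110e-04  1.94456018e-04]
 [-7.27144563e-05 -2.49294549e-01  9.68427706e-01]]
```

Call:
arm_command([
  {"xyz":[0.5,2,2],"twist":[0,0,0]},
  {"xyz":[1,4,3],"twist":[0,0,0]},
  {"xyz":[1,4.5,2],"twist":[0,0,0]},
  {"xyz":[1,4.7,1],"twist":[0,0,0]},
  {"xyz":[1,4.7,0],"twist":[0,0,0]},
  {"xyz":[1,4.7,0],"twist":[0,0,0]},
  {"xyz":[1,4.7,0],"twist":[0,0,0]},
  {"xyz":[1,4.7,0],"twist":[0,0,0]},
])

```text
time_s: 0.9
ee_pos: [354.9, -245.5, 304.8]
orientation: [3.064, 0.694, -0.0]
force: [2.0, 0.3, 0.6]
gripper_width: 92.1
grip_force: 0.0
```

Call:
arm_command([
  {"xyz":[1,4.7,0],"twist":[0,0,0.13]},
  {"xyz":[1,4.7,0],"twist":[0,0,0.14]},
  {"xyz":[1,4.7,0],"twist":[0,0,0.14]},
  {"xyz":[1,4.7,0],"twist":[0,0,0.14]},
  {"xyz":[1,4.7,0],"twist":[0,0,0.14]},
  {"xyz":[1,4.7,0],"twist":[0,0,0.14]},
  {"xyz":[1,4.7,0],"twist":[0,0,0.14]},
  {"xyz":[0.8,4,0],"twist":[0,0,0.08]},
])

```text
time_s: 1.7
ee_pos: [432.8, 123.9, 305.0]
orientation: [2.297, 2.143, 0.001]
force: [-0.0, -0.6, -0.4]
gripper_width: 92.1
grip_force: 0.0
```

Call:
arm_command([
  {"xyz":[0.5,3.5,0],"twist":[0,0,0]},
  {"xyz":[0.4,2.5,0],"twist":[0,0,0]},
  {"xyz":[0,1.5,0],"twist":[0,0,0]},
  {"xyz":[0,0,0],"twist":[0,0,0]},
  {"xyz":[0,0,0],"twist":[0,0,0]},
  {"xyz":[0,0,0],"twist":[0,0,0]},
  {"xyz":[0,0,0],"twist":[0,0,0]},
  {"xyz":[0,0,0],"twist":[0,0,0]},
])

```text
time_s: 2.5
ee_pos: [442.1, 195.7, 305.0]
orientation: [2.304, 2.135, -0.0]
force: [-0.7, -0.4, -0.9]
gripper_width: 91.8
grip_force: 0.0
```

Run:
```python
from h import *
s=env.read_state();print(s['ee_pos'],s['orientation'],s['qd'].round(3),s['joint_positions'].round(2));cap('wrist','w1')
z=load('w1');P=cloud('w1');im=z['im'];dark=im.max(-1)<70
f=np.isfinite(P[...,0])
def fit(m,n):
  m=m&f;Q=P[m];v,u=np.nonzero(m);print(n,len(Q),Q.mean(0),np.percentile(Q,[2,98],0).round(1).tolist(),u.min(),u.max(),v.min(),v.max());return Q
z_=P[...,2]
T=fit((z_>138)&(z_<156)&(abs(P[...,0]-448)<45)&(abs(P[...,1]-284)<80),'handle top')
print(cv2.minAreaRect(T[:,:2].astype(np.float32)))
G=fit((z_>58)&(z_<75)&(abs(P[...,0]-438)<30)&(abs(P[...,1]-125)<30),'grip top')
print(cv2.minAreaRect(G[:,:2].astype(np.float32)))
```

```text
[442.14885985 195.66233781 304.97870841] [ 2.30437325e+00  2.13453395e+00 -1.05980358e-04] [-0.005  0.001 -0.004 -0.001  0.002  0.001 -0.002] [ 0.17  0.17 -0.72  1.87  0.13  1.15 -0.68]
handle top 2738 [452.51305069 280.7675363  146.02881241] [[440.3, 220.7, 141.5], [464.7, 335.7, 148.4]] 249 273 28 153
((452.6416931152344, 278.082275390625), (119.43063354492188, 23.099321365356445), 85.8643798828125)
grip top 193 [440.67686416 122.44355044  64.03344878] [[432.0, 111.9, 58.8], [449.5, 131.6, 66.2]] 253 266 206 221
((440.7410583496094, 121.84675598144531), (20.400272369384766, 18.359418869018555), 86.22571563720703)
```

View pics/w1.png

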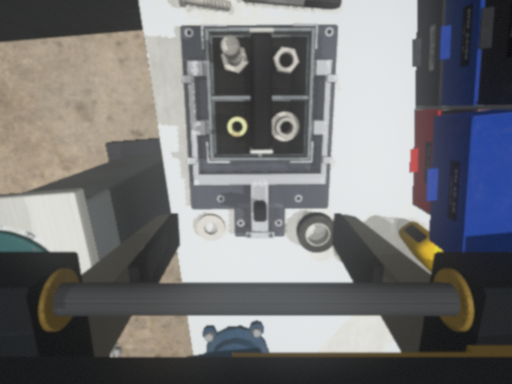

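The wrist view shows the handle bar at px (261,90), the lock grip at (260,212), the tape roll at (317,232) and the washer at (210,227). The measured sizes (119×23 and 20×18 mm) and heights (147 and 65 mm) match the specification.

Call:
arm_command([
  {"xyz":[0,-3,-1],"twist":[0,0,0.006]},
  {"xyz":[-0.1,-3.4,-3],"twist":[0,0,0]},
  {"xyz":[0,-1,-4.5],"twist":[0,0,0]},
  {"xyz":[0,0,-4.5],"twist":[0,0,0]},
  {"xyz":[0,0,-4.5],"twist":[0,0,0]},
  {"xyz":[0,0,-4],"twist":[0,0,0]},
  {"xyz":[0,0,-3],"twist":[0,0,0]},
  {"xyz":[0,0,-1.3],"twist":[0,0,0]},
], gripper=4.5, squeeze=25)

```text
time_s: 3.35
ee_pos: [439.4, 121.8, 44.5]
orientation: [-2.296, -2.142, 0.006]
force: [-0.3, 0.0, 0.5]
gripper_width: 44.9
grip_force: 0.0
```

Call:
arm_command([
  {"xyz":[0,0,0],"twist":[0,0,0]},
  {"xyz":[0,0,0],"twist":[0,0,0]},
  {"xyz":[0,0,0],"twist":[0,0,0]},
  {"xyz":[0,0,0],"twist":[0,0,0]},
  {"xyz":[0,0,0],"twist":[0,0,0]},
  {"xyz":[0,0,0],"twist":[0,0,0]},
  {"xyz":[0,0,0],"twist":[0,0,0]},
  {"xyz":[0,0,0],"twist":[0,0,0]},
], gripper=0.5, squeeze=25)

```text
time_s: 4.15
ee_pos: [442.2, 122.7, 48.3]
orientation: [2.296, 2.142, 0.003]
force: [-0.3, -0.5, 7.4]
gripper_width: 17.8
grip_force: 25.0
```

Call:
arm_command([
  {"xyz":[-0.02,-0.25,0],"twist":[0,0,0]},
  {"xyz":[-0.03,-0.4,0],"twist":[0,0,0]},
  {"xyz":[-0.03,-0.45,0],"twist":[0,0,0]},
  {"xyz":[-0.03,-0.45,0],"twist":[0,0,0]},
  {"xyz":[-0.03,-0.4,0],"twist":[0,0,0]},
  {"xyz":[-0.02,-0.3,0],"twist":[0,0,0]},
  {"xyz":[-0.01,-0.2,0],"twist":[0,0,0]},
  {"xyz":[0,0,0],"twist":[0,0,0]},
])

```text
time_s: 4.95
ee_pos: [440.5, 98.8, 48.3]
orientation: [2.296, 2.142, 0.005]
force: [-0.7, 1.4, 8.4]
gripper_width: 17.8
grip_force: 25.0
```

Call:
arm_command([
  {"xyz":[-0.01,-0.15,0],"twist":[0,0,0]},
  {"xyz":[-0.01,-0.15,0],"twist":[0,0,0]},
  {"xyz":[-0.01,-0.15,0],"twist":[0,0,0]},
  {"xyz":[-0.01,-0.15,0],"twist":[0,0,0]},
  {"xyz":[-0.01,-0.15,0],"twist":[0,0,0]},
  {"xyz":[0,0,0],"twist":[0,0,0]},
  {"xyz":[0,0,0],"twist":[0,0,0]},
  {"xyz":[0,0,0],"twist":[0,0,0]},
])

```text
time_s: 5.75
ee_pos: [440.2, 94.4, 48.3]
orientation: [-2.294, -2.145, -0.011]
force: [-0.1, 8.8, 3.7]
gripper_width: 18.2
grip_force: 25.0
```

Call:
arm_command([
  {"xyz":[-0.01,-0.15,0],"twist":[0,0,0]},
  {"xyz":[-0.01,-0.15,0],"twist":[0,0,0]},
  {"xyz":[0,0,0],"twist":[0,0,0]},
  {"xyz":[0,0,0],"twist":[0,0,0]},
  {"xyz":[0,0,0],"twist":[0,0,0]},
  {"xyz":[0,0,0],"twist":[0,0,0]},
  {"xyz":[0,0,0],"twist":[0,0,0]},
  {"xyz":[0,0,0],"twist":[0,0,0]},
])

```text
time_s: 6.55
ee_pos: [440.2, 94.2, 48.3]
orientation: [-2.291, -2.146, -0.017]
force: [-0.3, 16.1, 0.3]
gripper_width: 17.5
grip_force: 25.0
```

Call:
arm_command([
  {"xyz":[0,0,0],"twist":[0,0,0]},
  {"xyz":[0,0,0],"twist":[0,0,0]},
  {"xyz":[0,0,0],"twist":[0,0,0]},
  {"xyz":[0,0,0],"twist":[0,0,0]},
  {"xyz":[0,0,0.5],"twist":[0,0,0]},
  {"xyz":[0,0,2],"twist":[0,0,0]},
  {"xyz":[0,0,4],"twist":[0,0,0]},
  {"xyz":[0,0,4.5],"twist":[0,0,0]},
], gripper=4.5)

```text
time_s: 7.35
ee_pos: [437.4, 87.3, 157.6]
orientation: [-2.295, -2.142, 0.003]
force: [2.2, -0.8, -0.6]
gripper_width: 44.7
grip_force: 0.0
```

Call:
arm_command([
  {"xyz":[0,0,4.5],"twist":[0,0,0]},
  {"xyz":[0,2,4.5],"twist":[0,0,0]},
  {"xyz":[0,4,4],"twist":[0,0,0]},
  {"xyz":[0,3,2],"twist":[0,0,0]},
  {"xyz":[0,1,0],"twist":[0,0,0]},
  {"xyz":[0,0,0],"twist":[0,0,0]},
  {"xyz":[0,0,0],"twist":[0,0,0]},
  {"xyz":[0,0,0],"twist":[0,0,0]},
])

```text
time_s: 8.15
ee_pos: [438.2, 180.9, 300.7]
orientation: [-2.298, -2.14, 0.005]
force: [1.1, 0.1, -1.1]
gripper_width: 45.4
grip_force: 0.0
```

Run:
```python
from h import *
s=env.read_state();print(s['ee_pos'],s['orientation']);cap('wrist','w2')
z=load('w2');P=cloud('w2');f=np.isfinite(P[...,0]);z_=P[...,2]
for n,m in dict(handle=(z_>141)&(z_<156)&(abs(P[...,0]-452)<25)&(abs(P[...,1]-280)<80),grip=(z_>58)&(z_<75)&(abs(P[...,0]-438)<30)&(abs(P[...,1]-95)<35)).items():
  T=P[m&f];print(n,len(T),T.mean(0),np.percentile(T,[1,99],0).round(1).tolist())
  if len(T): print(cv2.minAreaRect(T[:,:2].astype(np.float32)))
R=lambda x,y,zz: P[(abs(P[...,0]-x)<25)&(abs(P[...,1]-y)<30)&f]
```

```text
[438.15146646 180.89406047 300.69882378] [-2.2983593  -2.14027954  0.0048675 ]
handle 2904 [452.49069517 280.90711089 146.0653104 ] [[439.2, 219.3, 141.4], [465.7, 336.3, 148.7]]
((452.4252624511719, 277.8064880371094), (119.29244232177734, 23.42926788330078), 85.98454284667969)
grip 196 [438.75867491  94.13661022  63.7649049 ] [[430.0, 83.1, 58.4], [447.5, 103.8, 66.4]]
((438.3962097167969, 93.46678161621094), (20.956764221191406, 18.187164306640625), 87.49411010742188)
```

View pics/w2.png

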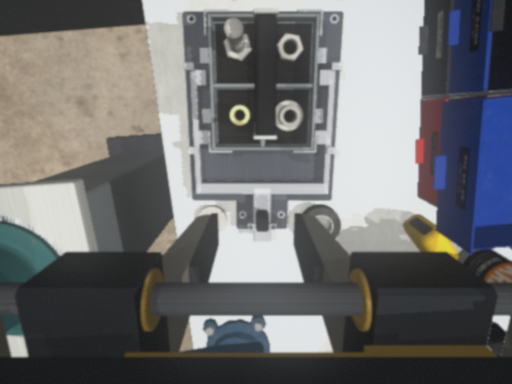

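The lock grip moved 28 mm and came up hard against the stop: it is now at px (262,220) and the frame is clear of the lugs. Next I measure the part positions to find the balance point.

Run:
```python
from h import *
P=cloud('w2');
for n,(u,v) in dict(bolt=(234,25),nut=(290,46),brass=(240,115),bush=(288,116)).items():
  Q=P[v-14:v+15,u-14:u+15].reshape(-1,3);Q=Q[np.isfinite(Q[:,0])&(Q[:,2]>22)&(abs(Q[:,0]-452)>16)]
  t=np.percentile(Q[:,2],97);T=Q[Q[:,2]>t-7];print(n,t,T.mean(0),((T.mean(0)-[452.5,278,0])[:2]@[[.9976,.07],[-.07,.9976]]).round(0))
```

```text
bolt 119.66642231152049 [423.88252277 330.17937095 118.13833123] [-32.  50.]
nut 32.35541068056557 [490.07512344 323.70976153  30.51162325] [34. 48.]
brass 46.01085803561698 [418.26164701 242.57686013  44.4685781 ] [-32. -38.]
bush 49.831824396896664 [484.74107526 236.69632315  48.45850886] [ 35. -39.]
```

Call:
arm_command([
  {"xyz":[0.4,3,0],"twist":[0,0,0]},
  {"xyz":[0.6,4.5,-1],"twist":[0,0,0]},
  {"xyz":[0.4,3,-2],"twist":[0,0,0]},
  {"xyz":[0,0,-3],"twist":[0,0,0]},
  {"xyz":[0,0,-3],"twist":[0,0,0]},
  {"xyz":[0,0,-2],"twist":[0,0,0]},
  {"xyz":[0,0,0],"twist":[0,0,0]},
  {"xyz":[0,0,0],"twist":[0,0,0]},
], gripper=5)

```text
time_s: 9.0
ee_pos: [452.7, 287.4, 192.2]
orientation: [-2.297, -2.142, 0.001]
force: [0.2, 0.9, 0.2]
gripper_width: 50.0
grip_force: 0.0
```

Call:
arm_command([
  {"xyz":[0,0.1,-1],"twist":[0,0,0]},
  {"xyz":[0,0,-2],"twist":[0,0,0]},
  {"xyz":[0,0,-1.7],"twist":[0,0,0]},
  {"xyz":[0,0,-1],"twist":[0,0,0]},
  {"xyz":[0,0,-0.6],"twist":[0,0,0]},
  {"xyz":[0,0,0],"twist":[0,0,0]},
  {"xyz":[0,0,0],"twist":[0,0,0]},
  {"xyz":[0,0,0],"twist":[0,0,0]},
])

```text
time_s: 9.8
ee_pos: [453.0, 289.2, 130.0]
orientation: [2.297, 2.143, 0.002]
force: [-0.4, 0.0, 0.0]
gripper_width: 49.9
grip_force: 0.0
```

Call:
arm_command([
  {"xyz":[0,0,0],"twist":[0,0,0]},
  {"xyz":[0,0,0],"twist":[0,0,0]},
  {"xyz":[0,0,0],"twist":[0,0,0]},
  {"xyz":[0,0,0],"twist":[0,0,0]},
  {"xyz":[0,0,0],"twist":[0,0,0]},
  {"xyz":[0,0,0],"twist":[0,0,0]},
  {"xyz":[0,0,0],"twist":[0,0,0]},
  {"xyz":[0,0,0],"twist":[0,0,0]},
], gripper=1, squeeze=45)

```text
time_s: 10.6
ee_pos: [454.0, 288.8, 129.6]
orientation: [2.297, 2.142, 0.003]
force: [5.4, -0.1, -0.5]
gripper_width: 21.7
grip_force: 45.0
```

Call:
arm_command([
  {"xyz":[0,0,0.1],"twist":[0,0,0]},
  {"xyz":[0,0,0.15],"twist":[0,0,0]},
  {"xyz":[0,0,0.15],"twist":[0,0,0]},
  {"xyz":[0,0,0.2],"twist":[0,0,0]},
  {"xyz":[0,0,0.2],"twist":[0,0,0]},
  {"xyz":[0,0,0.15],"twist":[0,0,0]},
  {"xyz":[0,0,0.1],"twist":[0,0,0]},
  {"xyz":[0,0,0],"twist":[0,0,0]},
])

```text
time_s: 11.4
ee_pos: [452.1, 288.9, 139.9]
orientation: [-2.296, -2.144, 0.001]
force: [-0.5, -0.5, -9.7]
gripper_width: 21.5
grip_force: 45.0
```

Run:
```python
from h import *
s=env.read_state();print({k:s[k] for k in('ee_pos','orientation','force','torque','gripper_width')})
```

```text
{'ee_pos': array([452.10951526, 288.91839464, 139.86368076]), 'orientation': array([-2.29635380e+00, -2.14355589e+00,  9.37347572e-04]), 'force': array([-0.50716856, -0.51811059, -9.73623001]), 'torque': array([-0.042962  , -0.23333418,  0.00395745]), 'gripper_width': 21.548377119498934}
```

Call:
arm_command([
  {"xyz":[0,0,0.2],"twist":[0,0,0]},
  {"xyz":[0,0,0.5],"twist":[0,0,0]},
  {"xyz":[0,0,0.8],"twist":[0,0,0]},
  {"xyz":[0,0,1],"twist":[0,0,0]},
  {"xyz":[0,0,1],"twist":[0,0,0]},
  {"xyz":[0,0,1],"twist":[0,0,0]},
  {"xyz":[0,0,1],"twist":[0,0,0]},
  {"xyz":[0,0,1],"twist":[0,0,0]},
])

```text
time_s: 12.2
ee_pos: [452.6, 288.8, 205.8]
orientation: [2.297, 2.143, 0.0]
force: [0.0, -0.2, -8.9]
gripper_width: 21.6
grip_force: 45.0
```

Call:
arm_command([
  {"xyz":[0,0,1],"twist":[0,0,0]},
  {"xyz":[0,0,1],"twist":[0,0,0]},
  {"xyz":[0,0,1],"twist":[0,0,0]},
  {"xyz":[0,0,0.8],"twist":[0,0,0]},
  {"xyz":[0,0,0.5],"twist":[0,0,0]},
  {"xyz":[0,0,0.2],"twist":[0,0,0]},
  {"xyz":[0,0,0],"twist":[0,0,0]},
  {"xyz":[0,0,0],"twist":[0,0,0]},
])

```text
time_s: 13.0
ee_pos: [452.4, 288.6, 249.4]
orientation: [-2.297, -2.143, 0.001]
force: [-0.3, -0.4, -9.1]
gripper_width: 21.2
grip_force: 45.0
```

Call:
arm_command([
  {"xyz":[0,0,0],"twist":[0,0,0]},
  {"xyz":[0,0,0],"twist":[0,0,0]},
  {"xyz":[0,0,0],"twist":[0,0,0]},
  {"xyz":[0,0,0],"twist":[0,0,0]},
  {"xyz":[0,0,0],"twist":[0,0,0]},
  {"xyz":[0,0,0],"twist":[0,0,0]},
  {"xyz":[0,0,0],"twist":[0,0,0]},
  {"xyz":[0,0,0],"twist":[0,0,0]},
])

```text
time_s: 13.8
ee_pos: [452.6, 288.8, 249.8]
orientation: [2.297, 2.143, 0.0]
force: [0.3, 0.9, -9.6]
gripper_width: 21.9
grip_force: 45.0
```

Run:
```python
from h import *
s=env.read_state();print({k:s[k] for k in('ee_pos','orientation','force','torque','gripper_width')})
a=cap('wrist','w3');b=cap('scene','s3')
c=cv2.resize(b[180:280,95:245],None,fx=2.6,fy=3.84)
cv2.imwrite('pics/m3.png',np.hstack([cv2.resize(a,(400,384)),c[:384,:390]]))
P=cloud('w3');f=np.isfinite(P[...,0]);z=P[...,2]
# tray rim / wall tops & floor plane: expected floor z=16+120, rim 160
Q=P[f&(z>120)&(z<175)&(abs(P[...,0]-452)<72)&(abs(P[...,1]-278)<88)];print(len(Q))
for lo,hi in((130,144),(152,170)):
  T=Q[(Q[:,2]>lo)&(Q[:,2]<hi)]
  if len(T)>50:
    A=np.c_[T[:,:2]-[452,278],np.ones(len(T))]
    for _ in range(6):
      k=np.linalg.lstsq(A,T[:,2],rcond=None)[0];r=abs(T[:,2]-A@k);m=r<3;A,T=A[m],T[m]
    print(lo,len(T),k,np.degrees(k[:2]))
```

```text
{'ee_pos': array([452.60555844, 288.84948891, 249.76615218]), 'orientation': array([2.29678400e+00, 2.14333814e+00, 3.70366690e-05]), 'force': array([ 0.27871163,  0.88179839, -9.63995835]), 'torque': array([-0.04879621, -0.1492434 , -0.00932753]), 'gripper_width': 21.88785990813631}
16524
130 9641 [ 4.46904611e-05 -2.41114998e-03  1.36713706e+02] [ 0.00256057 -0.13814872]
152 3210 [7.42043029e-04 2.27550232e-02 1.58266718e+02] [0.04251593 1.30376679]
```

View pics/m3.png

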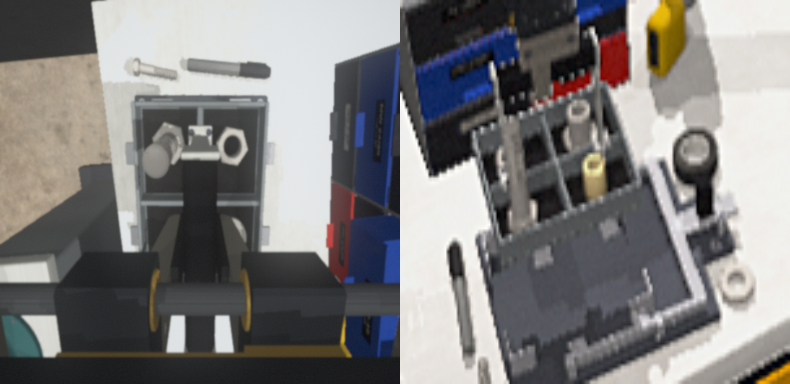

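The tray hangs clear of the dock with all four parts standing. Its floor is at z = 137 mm (about 120 mm above the seat) and within about 0.2° of level. The lock is open and the bystanders have not moved.

```bash
python3 -c "
from bench import env
print(env.close_job())"
```

```text
the job is handed in; nothing more can be done
None
```

I slid the lock to its end stop and lifted the tray; it is held level and still about 12 cm above its seat with all four parts standing, and the job was handed in at about 14 s (no verdict was returned).

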